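# Clamp a jar until the torque knob clicks

### The arm

A 6-joint arm with a two-finger parallel gripper is mounted at the origin on a cart in front of the work surface, level with it; the furniture and walls round the work are solid. World frame = base frame: x ahead of the robot, y to its left, z up, the work surface at z = 0. Lengths are in m, angles in degrees, forces in N, time in s.
With the tool pointing down it reaches from about 0.4 to 0.825 m from the base axis. Payload 7 kg.
Tool frame: the origin (TCP) lies midway between the tips of the shut fingers; the grasp point (between the pads) lies 19 mm behind it; z points along the fingers, y is the direction in which the jaws open and shut (so a half turn about z gives the same grasp; the last joint's range is limited). The gripper opens to 88 mm and grips with 3 to 60 N. Pads are 19 mm wide; open, the fingers measure 130 mm over their backs; the gripper's body (78 mm by 193 mm) begins 47 mm behind the grasp point.
Start: joints at [-46.576, 20.546, 0.682, 0, -70.136, -16.507], TCP at [0.306, -0.602, 0.227] pointing down, gripper open.
Joint ranges: [-176.03, 176.03], [-82.01, 121.73], [-58.28, 71.71], [-173.87, 95.51], [-174.79, -0.11], [-173.66, 173.66]. Speed limits (degrees/s): [136.94, 136.94, 172.46, 180, 180, 180].

### API

Orientations are given as a 3x3 rotation matrix whose columns are the frame's x, y, z axes.
In Python, from rig import robot gives the robot as it stands. Calls block until the motion is done:
- robot.goto(position, orientation): joint-space move of the TCP to a pose.
- robot.servo_line(position, ori=None, speed=0.15): straight line of the TCP; ori=None keeps the orientation; speed is the mean speed in m/s.
- robot.movej(angles): joint-space move.
- robot.move_gripper(opening): opening from 0.0 (shut) to 1.0 (fully open); the grip force is fixed at half the most; returns when the fingers have stopped.
- robot.dwell(seconds).
- robot.ik(position, orientation): joint angles nearest the present ones, or None.
- robot.grab_frame(name): name is "scene" or "side" or "wrist"; returns (picture, depth): 384x512x3 uint8, red, green, blue; 384x512 float32, m along the optical axis (not along the pixel's ray), 0 where there is no reading.
- robot.camera_info(name): a dict with "vfov" (degrees; the focal length in pixels is half the picture's height over the tangent of half this angle, whatever the lens; pixels are square), "cx", "cy" (the principal point, pixels), "view" (4x4, takes a point from world to camera coordinates); the wrist camera has in their place "T_tool_cam" (4x4, takes a point from camera to tool coordinates, whose origin is the TCP and whose axes are the flange's). Camera axes: x right, y down, z forward; pixel columns grow to the right and rows downward; lengths in m; the calibration is good to about 2 mm. The wrist camera is an equidistant fisheye: a pixel r from the principal point sees the ray r / f radians off the axis. A picture is of the moment at which its call begins: read the wrist's pose just before it. camera_info takes no time and is no camera call.
A pose or a line that the arm cannot do raises robot.Unreachable and nothing moves.
- robot.job_done(): hands the job in, once; it reports no verdict.
Readings, each from a call of its own:
- robot.read_t(): time.
- robot.read_qpos(): joint angles.
- robot.read_qvel(): joint speeds.
- robot.read_effort(): joint torques, N m.
- robot.read_position(): TCP position.
- robot.read_tcp_rot(): TCP orientation.
- robot.read_force(): force on the tool from outside, world axes, zero at the start.
- robot.read_ft_torque(): the same for the moment, N m.
- robot.read_grip_width(): opening from 0.0 (shut) to 1.0 (fully open).
Only numpy, scipy, OpenCV 4.12 (cv2) and the standard library are available. Lean on these libraries where they do the work, as an engineer would, in place of code of your own. Each camera call takes 0.05 s, during which the arm holds its last target. There are 200 camera calls.

### The job

Stand the tall white screw jar upright in the bench clamp, between its rubber jaw and its V-block, and let go of it. Then tighten the clamp by turning its black knob clockwise until the clutch clicks; stop right there, because turning on past the click crushes the jar, and let go. Leave the two short jars where they stand.

Things in the scene. Friction and masses are not known exactly. Their poses are not given: they have to be found in the camera images.
- tall_jar: The tall one of three white screw jars: upright cylinder, body 37 mm across up to 48 mm height, lid 39 mm across from 48 to 72 mm (its top). 80 g or so. Origin at the centre of its underside, z up. The clamp grips the body below the lid, so carry the jar by its lid.
- short_jar_a: Short white screw jar, 39 mm across, 56 mm tall; leave it alone. Origin at the centre of its underside.
- short_jar_b: Short white screw jar, 39 mm across, 58 mm tall; leave it alone. Origin at the centre of its underside.
- clamp: Bench clamp, screwed down: aluminium plate 90 x 175 x 8 mm (x, y, z). Origin at the centre of the plate's underside; its y axis runs from the knob towards the V-block, z up. A grey housing 56 x 56 mm, 52 mm high, at y = -55 mm carries the knob (hub from 61 mm up); jaw and V-block stay under 43 mm.
- clamp_vee: The clamp's fixed V-block, 66 mm wide, 34 mm high, its 90 degree V open towards the jaw (-y). Origin on the plate's top face (8 mm over the bench) where the jar's axis stands when its body lies against both faces of the V; axes as the clamp's. The jar may be set down about 2 to 5 mm short of it (-y): the jaw pushes it home.
- knob_grip (a point): Middle of the black knob's grip bar, on its upright axis, 89 mm over the bench. The bar is 44 mm long along this point's x, 16 mm wide along its y, from 69 to 103 mm over the bench; its angle says nothing of the jaw's place. Clockwise from above tightens; 1.2 to 2.4 rad are needed up to the click, so some strokes with a fresh grip. Let go after the click, it springs back by up to 0.25 rad.
- jaw_guide (a point): Fixed point on the plate's top face, between the guides of the steel jaw. The jaw's rubber pad (28 mm wide, 5 to 29 mm over the plate) slides along the clamp's +y towards the V-block as the knob turns clockwise, 8 mm per rad; at first the gap is 7 to 15 mm wider than the jar's body. The screw holds what has been tightened.
- knob_base (a point): Fixed point on the knob's axis, on the steel collar 60 mm over the bench. Torque while turning: 0.36 N m with the jaw free, +0.32 N m per rad once the jaw presses the jar; at about 0.5 N m the clutch clicks and the torque falls to 0.2 N m over the next 0.25 rad, then it is solid again. At pauses friction relaxes: under 0.15 N m free, some 0.3 at the click, then near 0.1.
Mind the look-alikes: they are no part of the job. Leave any pink look-alike of the tall_jar alone.

How it is judged (in metres and radians):
On the way, in this order (a step that is already met when the one before it is completed fails the run):
1. the tall jar stands upright on the clamp's plate in front of the V-block, let go and not yet clamped (horizontal distance between tall_jar and clamp_vee below 0.014 m and z of tall_jar in the frame of clamp_vee below 0.004 m and angle between tall_jar's own z axis and vertical below 0.08 rad and contact force between the fingers and tall_jar below 0.3 N and contact force between clamp_vee and tall_jar below 8 N), for 0.2 s.
2. the knob has been turned to its click: the clamp presses the jar into the V-block with more than 14 N (contact force between clamp_vee and tall_jar above 14 N), for 0.2 s.
At the end, for the whole second after the job is handed in: The tall jar stands upright (within 0.08 rad) on the clamp's plate, home in the V-block (axis within 4 mm), at rest and clamped against the V-block with more than 14 N (the clutch clicks at about 16 to 17 N) (contact force between clamp_vee and tall_jar above 14 N and horizontal distance between tall_jar and clamp_vee below 0.004 m and z of tall_jar in the frame of clamp_vee below 0.004 m and angle between tall_jar's own z axis and vertical below 0.08 rad and linear speed of tall_jar below 0.01 m/s); the robot touches nothing.
It fails at once if with the jar let go, the clamp presses it into the V-block with more than 22 N (turned on well past the click) (contact force between clamp_vee and tall_jar above 22 N and contact force between the fingers and tall_jar below 0.5 N).
It fails at once if a short jar is shifted by more than 15 mm or tipped (distance of any of short_jar_a, short_jar_b from where it was at the start of the episode above 0.015 m or angle between any of short_jar_a, short_jar_b's own z axis and vertical above 0.3 rad).
It fails at once if the tall jar is tipped over (angle between tall_jar's own z axis and vertical above 0.7 rad).
It also fails if it takes over 70 s, if anything falls off the work surface, if the arm or the gripper's body presses on something with over 40 N, if the wrist force passes 120 N, or if a joint passes its speed limit or range.

## Working session

There is one attempt and no reset: what is moved stays moved. The work goes in short steps, each a Python script; the robot and the scene stay as the last script left them, time stands still between calls to the robot, and variables do not carry over. Pictures are saved under pics/ and viewed, about 8 in all and at most 12, crops included, and the job is handed in when it is done.

```bash
ls; mkdir -p pics; python3 - <<'E'
from rig import robot
import cv2,numpy as np
ims=[]
for n in("scene","side"):
    i,d=robot.grab_frame(n); np.savez(f"pics/{n}0.npz",i=i,d=d); cv2.imwrite(f"pics/{n}0.png",cv2.resize(i[:,:,::-1],(768,576)))
    c=robot.camera_info(n); print(n,c['vfov'],c['cx'],c['cy'],np.round(c['view'],4).tolist(),(d>0).mean())
print(robot.camera_info("wrist"),robot.read_t())
print(np.round(robot.read_tcp_rot(),3))
E
```

```text
pics
scene 52.66286511954432 258.0743862924545 189.4056687692444 [[0.7108, -0.7033, 0.0032, -0.3763], [-0.3014, -0.3087, -0.9022, 0.2025], [0.6355, 0.6403, -0.4314, 0.5814], [0.0, 0.0, 0.0, 1.0]] 0.9959259033203125
side 48.53309370152171 251.90448662160094 186.71492813308424 [[0.9628, -0.2701, -0.002, -0.476], [-0.1093, -0.3831, -0.9172, 0.1061], [0.247, 0.8834, -0.3984, 0.9083], [0.0, 0.0, 0.0, 1.0]] 0.9959920247395834
{'vfov': 65.70646984690485, 'cx': 251.14282808880088, 'cy': 195.3679742003529, 'T_tool_cam': array([[-7.19993245e-05, -9.55942778e-01, -2.93553061e-01,
         7.98308061e-02],
       [ 9.99999985e-01, -1.15467583e-04,  1.30746649e-04,
        -7.55230476e-05],
       [-1.58882177e-04, -2.93553047e-01,  9.55942772e-01,
        -1.59346380e-01],
       [ 0.00000000e+00,  0.00000000e+00,  0.00000000e+00,
         1.00000000e+00]])} 0.1
[[-0.892 -0.453 -0.001]
 [-0.453  0.892  0.001]
 [ 0.     0.001 -1.   ]]
```

View pics/scene0.png

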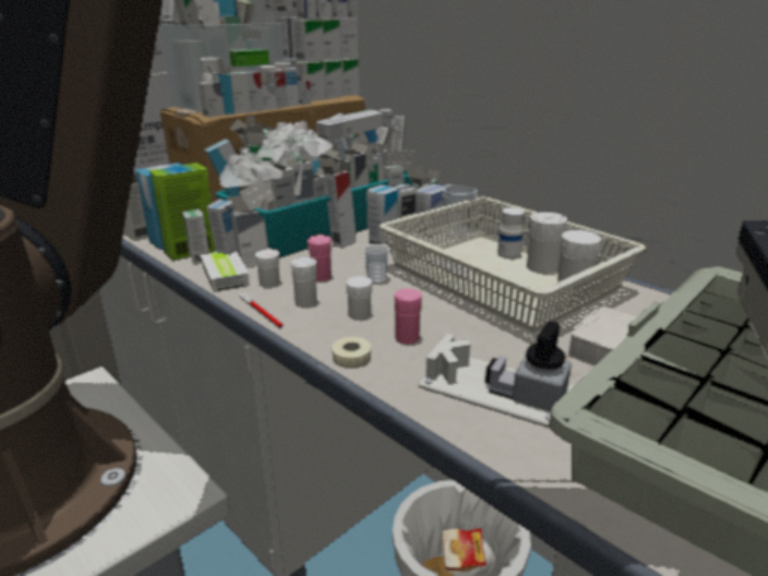

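View pics/side0.png

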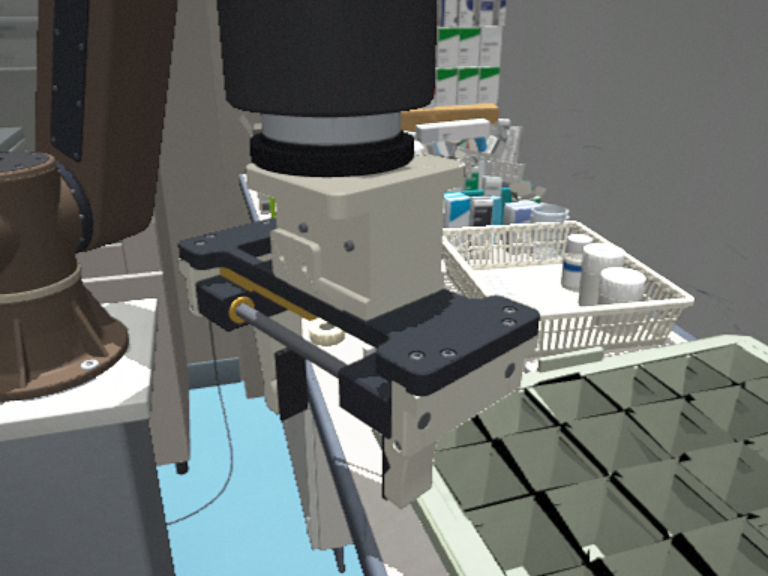

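The scene shot shows white jars at (267,268), (304,282) and (359,298), and a clear or ribbed one at (375,263). Pink look-alikes are at (319,258) and (407,315). In the clamp, the V-block is at (448,357), the jaw at (497,372) and the knob at (545,345). The white jar at (304,282) looks tallest, so I'll measure heights from depth. The side view is blocked by the gripper.

```bash
cat > h.py <<'E'
from rig import robot
import cv2,numpy as np
def cloud(n,d):
    c=robot.camera_info(n); h,w=d.shape
    v,u=np.mgrid[:h,:w].astype(float); f=h/2/np.tan(np.radians(c['vfov']/2))
    x=(u-c['cx'])/f; y=(v-c['cy'])/f
    V=np.array(c['view']); P=np.stack([x*d,y*d,d],-1)
    return (P-V[:3,3])@V[:3,:3]
E
python3 - <<'E'
from h import *
z=np.load('pics/scene0.npz'); i=z['i'];d=z['d'];P=cloud('scene',d)
print("bench",[np.round(P[b,a],3).tolist() for a,b in((220,215),(200,230),(260,250))])
for n,(a,b) in dict(A=(267,268),B=(304,282),C=(359,298),D=(375,263),p1=(319,258),p2=(407,315)).items():
    a=int(a/1.5);b=int(b/1.5); s=P[b-28:b+28,a-9:a+9].reshape(-1,3)
    c=P[b,a]; s=s[(np.hypot(*(s-c)[:,:2].T)<.045)&(s[:,2]>.01)]
    zt=np.percentile(s[:,2],98); t=s[s[:,2]>zt-.006]
    print(n,'top',zt.round(4),'xy',((t.min(0)+t.max(0))/2).round(3),'ext',np.ptp(t,axis=0).round(3),i[b,a],len(t))
# clamp map: top-down plan, height coded
q=P.reshape(-1,3); col=i.reshape(-1,3)
m=(q[:,0]>.3)&(q[:,0]<.8)&(q[:,1]>-.65)&(q[:,1]<.0)&(q[:,2]<.15)&(q[:,2]>.004)
im=np.zeros((600,800,3),np.uint8)
X=((q[m,1]+.65)/.65*790).astype(int);Y=(590-(q[m,0]-.3)/.5*590).astype(int)
o=np.argsort(q[m,2]); c=cv2.applyColorMap((np.clip(q[m,2]/.11,0,1)*255).astype(np.uint8),cv2.COLORMAP_JET)[:,0]
for k in o: im[Y[k]-1:Y[k]+1,X[k]-1:X[k]+1]=c[k]
cv2.imwrite('pics/map0.png',im)
E
```

```text
bench [[0.441, 0.034, 0.001], [0.369, 0.013, 0.001], [0.408, -0.128, 0.0]]
A top 0.0572 xy [0.457 0.215 0.055] ext [0.04  0.037 0.007] [110 108 104] 93
B top 0.0731 xy [0.457 0.113 0.071] ext [0.04  0.041 0.006] [101  99  93] 112
C top 0.0592 xy [0.49  0.021 0.057] ext [0.037 0.038 0.007] [104 102  98] 128
D top 0.0588 xy [0.6   0.098 0.056] ext [0.046 0.048 0.007] [122 124 126] 73
p1 top 0.0735 xy [0.534 0.172 0.071] ext [0.036 0.038 0.007] [107  58  71] 87
p2 top 0.0732 xy [ 0.492 -0.079  0.071] ext [0.04  0.037 0.007] [117  65  81] 144
```

View pics/map0.png

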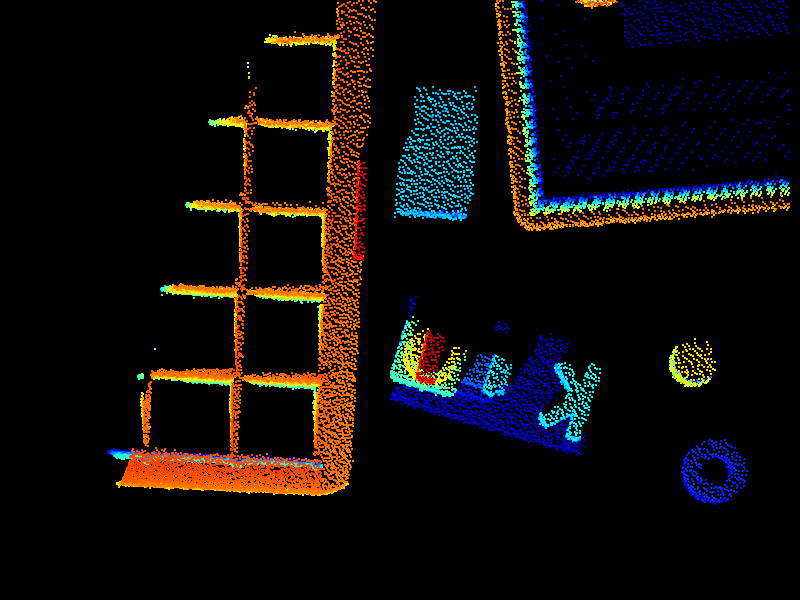

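Jar B, at (0.457, 0.113) with its top at 73 mm, is the tall white one. The short ones are A (57 mm) and C (59 mm), D is a clear jar, and p1 and p2 are pink. Next is a wrist view over the clamp, then one over the jar.

```bash
cat >> h.py <<'E'
def R(a):
    a=np.radians(a);c,s=np.cos(a),np.sin(a)
    return np.array([[-s,c,0],[c,s,0],[0,0,-1.]])
def wrist():
    p=np.array(robot.read_position());Rt=np.array(robot.read_tcp_rot())
    i,d=robot.grab_frame("wrist"); c=robot.camera_info("wrist")
    h,w=d.shape; v,u=np.mgrid[:h,:w].astype(float); f=h/2/np.tan(np.radians(c['vfov']/2))
    dx,dy=u-c['cx'],v-c['cy']; r=np.hypot(dx,dy)+1e-9; k=np.tan(r/f)/r
    P=np.stack([dx*k*d,dy*k*d,d],-1)
    T=np.array(c['T_tool_cam']); P=P@T[:3,:3].T+T[:3,3]
    return i,d,P@Rt.T+p
E
python3 - <<'E'
from h import *
z=np.load('pics/scene0.npz');P=cloud('scene',z['d']).reshape(-1,3)
m=(abs(P[:,0]-.62)<.06)&(abs(P[:,1]+.353)<.03)&(P[:,2]<.3);print('handle',P[m].max(0),P[m&(P[:,2]>.11)].min(0))
m=(abs(P[:,0]-.5)<.1)&(abs(P[:,1]+.37)<.02)&(P[:,2]<.3);print('tray rim',P[m].max(0))
for pos in((.457,.113,.2),(.45,-.24,.2),(.497,-.296,.2)):
  for a in range(-180,180,30):
    q=robot.ik(pos,R(a)); print(a,None if q is None else np.round([q[0],q[3],q[5]]).astype(int).tolist(),end=' ')
  print()
a=17
robot.goto([.47,-.24,.24],R(17)); print(robot.read_t())
i,d,P=wrist(); np.savez('pics/w1.npz',i=i,d=d,P=P); cv2.imwrite('pics/w1.png',cv2.resize(i[:,:,::-1],(768,576)))
E
```

```text
Traceback (most recent call last):
ValueError: zero-size array to reduction operation minimum which has no identity
```

```bash
python3 - <<'E'
from h import *
z=np.load('pics/scene0.npz');P=cloud('scene',z['d']).reshape(-1,3)
m=(abs(P[:,0]-.62)<.06)&(abs(P[:,1]+.353)<.03)&(P[:,2]<.3);print('handle',P[m].max(0))
m=(abs(P[:,0]-.5)<.1)&(abs(P[:,1]+.37)<.02)&(P[:,2]<.3);print('tray rim',P[m].max(0))
for pos in((.457,.113,.2),(.45,-.24,.2),(.497,-.296,.2)):
  for a in range(-180,180,30):
    q=robot.ik(pos,R(a)); print(a,None if q is None else np.round([q[0],q[3],q[5]]).astype(int).tolist(),end=' ')
  print()
robot.goto([.47,-.24,.24],R(17)); print(robot.read_t())
i,d,P=wrist(); np.savez('pics/w1.npz',i=i,d=d,P=P); cv2.imwrite('pics/w1.png',cv2.resize(i[:,:,::-1],(768,576)))
E
```

```text
handle [ 0.67966262 -0.32315323  0.10079341]
tray rim [ 0.59981069 -0.35006509  0.10079341]
-180 [38, 0, -38] -150 [38, 0, -8] -120 [38, 0, 22] -90 [38, 0, 52] -60 [38, 0, 82] -30 [38, 0, 112] 0 [38, 0, 142] 30 [38, 0, 172] 60 [38, 0, -158] 90 [38, 0, -128] 120 [38, 0, -98] 150 [38, 0, -68] 
-180 [-6, 0, 6] -150 [-6, 0, 36] -120 [-6, 0, 66] -90 [-6, 0, 96] -60 [-6, 0, 126] -30 [-6, 0, 156] 0 None 30 [-6, 0, -144] 60 [-6, 0, -114] 90 [-6, 0, -84] 120 [-6, 0, -54] 150 [-6, 0, -24] 
-180 [-11, 0, 11] -150 [-11, 0, 41] -120 [-11, 0, 71] -90 [-11, 0, 101] -60 [-11, 0, 131] -30 [-11, 0, 161] 0 [-11, 0, -169] 30 [-11, 0, -139] 60 [-11, 0, -109] 90 [-11, 0, -79] 120 [-11, 0, -49] 150 [-11, 0, -19] 
2.2083
```

View pics/w1.png

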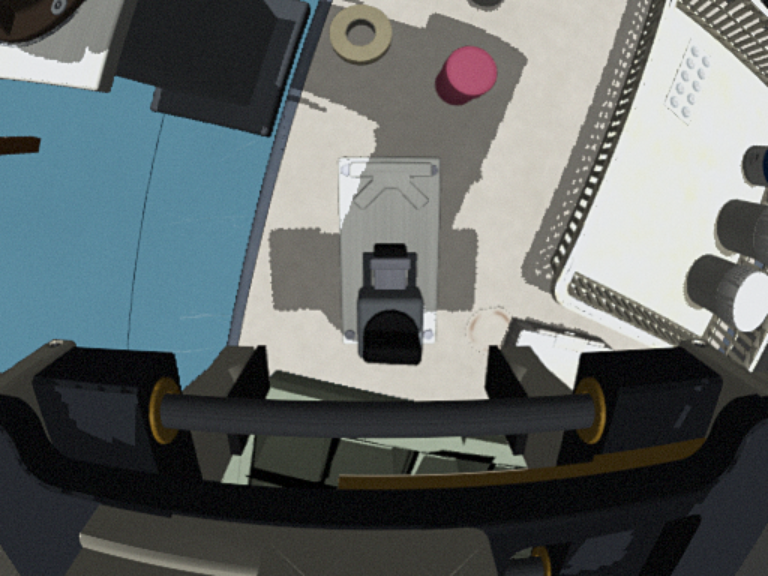

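The wrist view shows the plate, V-block (393,188), jaw (390,270) and knob (393,335), square to the camera. I'll measure them from depth.

```bash
python3 - <<'E'
from h import *
z=np.load('pics/w1.npz');P=z['P'];d=z['d'];i=z['i']
ok=(d>0)&(abs(P[...,0]-.46)<.12)&(abs(P[...,1]+.25)<.12)
bench=P[ok&(abs(P[...,2])<.006)];print('bench z',np.median(bench[:,2]))
def rect(m,n,ret=False):
    q=P[m]; c,s,a=cv2.minAreaRect((q[:,:2]*1000).astype(np.float32)); print(n,len(q),np.round(c,1),np.round(s,1),round(a,1),'z',np.percentile(q[:,2],[5,50,95]).round(4))
    return np.array(c)/1000
Z=P[...,2]
# plate (+ everything above it, in its outline)
plate=ok&(Z>.0045)&(P[...,1]>-.36)
n,l,st,_=cv2.connectedComponentsWithStats(plate.astype(np.uint8)); k=l[188*2//3+20,262]; print([ (a,b[4]) for a,b in enumerate(st) if b[4]>200],k)
plate=l==l[170,262]
rect(plate,'plate all'); rect(plate&(Z<.0115),'plate low')
vee=plate&(abs(Z-.042)<.004)&(P[...,1]>-.24); cv=rect(vee,'vee')
knob=plate&(Z>.095); rect(knob,'knob top'); q=P[knob];
rect(plate&(Z>.045)&(Z<.056),'housing')
jaw=plate&(Z>.03)&(Z<.048)&(P[...,1]<-.2);rect(jaw,'jaw')
ang=np.radians(17);ax=np.array([np.cos(ang),np.sin(ang)]);ay=np.array([-np.sin(ang),np.cos(ang)])
np.save('pics/vee.npy',P[vee]); 
v=P[vee][:,:2]; o=np.array([.45,-.2])
s=(v-o)@ax;t=(v-o)@ay
for b in range(-40,41,5):
    k=(s*1e3>=b)&(s*1e3<b+5)
    if k.sum()>2: print(b,(t[k].min()*1e3).round(1),(t[k].max()*1e3).round(1))
E
```

```text
bench z 0.0010274997564547195
[(0, np.int32(122276)), (1, np.int32(8710)), (2, np.int32(65622))] 1
plate all 8710 [ 481.6 -241.4] [ 90.2 174.1] 17.3 z [0.008  0.011  0.1013]
plate low 4404 [ 481.6 -241.4] [ 90.2 174.1] 17.3 z [0.0076 0.0091 0.0104]
vee 1223 [ 470.2 -202.8] [65.6 85.5] 17.3 z [0.0393 0.0429 0.0444]
knob top 543 [ 497.3 -292.7] [42.8 14.4] 13.6 z [0.0971 0.1036 0.105 ]
housing 714 [ 481.8 -240.3] [ 55.3 162.2] 16.5 z [0.0476 0.0523 0.0541]
jaw 604 [ 484.  -249.2] [ 55.9 120.6] 18.2 z [0.0315 0.0402 0.0451]
-15 2.6 34.0
-10 -2.2 34.0
-5 -3.3 33.9
0 1.5 33.9
5 -43.6 33.9
10 -45.8 33.9
15 -47.0 33.9
20 -48.3 34.0
25 -49.7 34.0
30 -51.2 34.1
35 -3.2 34.2
40 -3.2 34.3
```

Plate 90.2 x 174.1 mm at 17.3°, matching the spec, and the knob bar lies at 13.6°. Next, V-face lines in the clamp frame.

```bash
python3 - <<'E'
from h import *
z=np.load('pics/w1.npz');P=z['P'].reshape(-1,3);P=P[z['d'].ravel()>0]
a=np.radians(17.3);c=np.array([.4816,-.2414])
ax=np.array([np.cos(a),np.sin(a)]);ay=np.array([-np.sin(a),np.cos(a)])
s=(P[:,:2]-c)@ax*1e3;t=(P[:,:2]-c)@ay*1e3
m=(abs(P[:,2]-.043)<.004)&(abs(s)<40)&(t>0)&(t<90)
F=[]
for b in np.arange(-34,34,2.):
    k=m&(s>=b)&(s<b+2)
    if k.sum()>2:F.append((b+1,t[k].min(),t[k].max()))
F=np.array(F);print(F.round(1).tolist())
L=F[(F[:,0]<-4)&(F[:,0]>-22)];Rr=F[(F[:,0]>4)&(F[:,0]<22)]
for q in(L,Rr):print(np.polyfit(q[:,0],q[:,1],1))
j=(P[:,2]>.03)&(P[:,2]<.045)&(abs(s)<13)&(t>-40)&(t<30); print('jaw front t',np.percentile(t[j],[90,97,99.5]))
E
```

```text
[[-33.0, 72.2, 80.6], [-31.0, 52.9, 83.0], [-29.0, 51.6, 83.0], [-27.0, 49.3, 82.9], [-25.0, 46.9, 82.9], [-23.0, 45.7, 82.9], [-21.0, 45.7, 82.9], [-19.0, 48.1, 82.8], [-17.0, 0.5, 82.8], [-15.0, 0.7, 82.8], [-13.0, 0.7, 82.8], [-11.0, 0.4, 82.8], [-9.0, 0.5, 82.8], [-7.0, 0.6, 82.8], [-5.0, 0.7, 82.8], [-3.0, 0.3, 82.7], [-1.0, 0.9, 82.7], [1.0, 0.4, 82.7], [3.0, 0.3, 82.8], [5.0, 0.5, 82.8], [7.0, 0.6, 82.8], [9.0, 0.4, 82.8], [11.0, 0.7, 82.8], [13.0, 0.6, 82.8], [15.0, 0.6, 82.8], [17.0, 0.2, 82.8], [19.0, 48.0, 82.9], [21.0, 45.6, 82.9], [23.0, 45.6, 82.9], [25.0, 47.9, 82.9], [27.0, 49.2, 83.0], [29.0, 51.6, 83.0], [31.0, 52.7, 83.0], [33.0, 72.2, 81.9]]
[ -2.6850162  -24.02193651]
[  2.68288762 -24.08174908]
jaw front t [11.42800702 12.44087612 12.60642577]
```

```bash
python3 - <<'E'
from h import *
z=np.load('pics/w1.npz');P=z['P'].reshape(-1,3);P=P[z['d'].ravel()>0]
a=np.radians(17.3);c=np.array([.4816,-.2414])
ax=np.array([np.cos(a),np.sin(a)]);ay=np.array([-np.sin(a),np.cos(a)])
s=(P[:,:2]-c)@ax*1e3;t=(P[:,:2]-c)@ay*1e3
for lo in(.036,.040):
  m=(P[:,2]>lo)&(P[:,2]<.047)&(abs(s)<40)&(t>35)&(t<90)
  F=np.array([(b+1,t[m&(s>=b)&(s<b+2)].min()) for b in np.arange(-24,24,2.)])
  print(F[:,1].round(1).tolist())
  for lo2 in(-18,4):
    q=F[(F[:,0]>lo2)&(F[:,0]<lo2+14)];print(np.polyfit(q[:,0],q[:,1],1))
for zl in(.012,.02,.03,.036,.041): 
  j=(abs(P[:,2]-zl)<.003)&(abs(s)<16)&(t>-40)&(t<35); print(zl,j.sum(),'jaw front t',t[j].max() if j.any() else 0, s[j].min(),s[j].max())
E
```

```text
[45.7, 45.7, 48.1, 50.4, 51.4, 54.0, 56.4, 57.5, 59.9, 62.4, 63.5, 63.5, 63.5, 63.6, 61.1, 60.0, 57.5, 55.2, 53.8, 51.4, 50.3, 48.0, 45.6, 45.6]
[ 1.00718832 67.07113311]
[-0.95292609 66.08201455]
[45.7, 45.7, 48.1, 50.4, 51.4, 54.0, 56.4, 57.5, 59.9, 62.4, 63.5, 63.5, 63.5, 63.6, 61.1, 60.0, 57.5, 55.2, 53.8, 51.4, 50.3, 48.0, 45.6, 45.6]
[ 1.00718832 67.07113311]
[-0.95292609 66.08201455]
0.012 264 jaw front t 34.03125550139688 -15.381085572029884 15.940815811291957
0.02 18 jaw front t 12.725880685025068 -15.28150414830529 15.394528184264537
0.03 68 jaw front t 12.641568018148734 -15.197758885027461 15.609530680852016
0.036 174 jaw front t 12.637755773774046 -15.101027126012275 15.663678769355164
0.041 290 jaw front t 12.637755773774046 -15.071275751355623 15.323650510002402
```

The vee origin comes out at clamp y≈41 mm, about (0.469,-0.202), and the jaw gap at about 10 mm, inside the stated 7–15. Now the jar close-up, with the tool at a=-163°, which keeps joint 6 mid-range.

```bash
python3 - <<'E'
from h import *
robot.goto([.457,.113,.22],R(-162.7)); robot.move_gripper(.8); print(robot.read_t(),robot.read_grip_width())
i,d,P=wrist(); np.savez('pics/w2.npz',i=i,d=d,P=P)
Z=P[...,2]; m=((d>0)&(abs(Z-.0725)<.005)&(np.hypot(P[...,0]-.457,P[...,1]-.113)<.04))
q=P[m];print(len(q),cv2.minEnclosingCircle((q[:,:2]*1000).astype(np.float32)),np.median(q[:,2]),i[m].mean(0))
v,u=np.nonzero(m);print('px',u.mean(),v.mean())
cv2.imwrite('pics/w2.png',cv2.resize(i[:300,:,::-1],(768,450)))
E
```

```text
4.875 0.8019613509266773
1022 ((456.3118896484375, 115.78826904296875), 19.591367721557617) 0.073388801358465 [161.60861057 163.95107632 165.7964775 ]
px 250.8825831702544 184.23091976516633
```

View pics/w2.png

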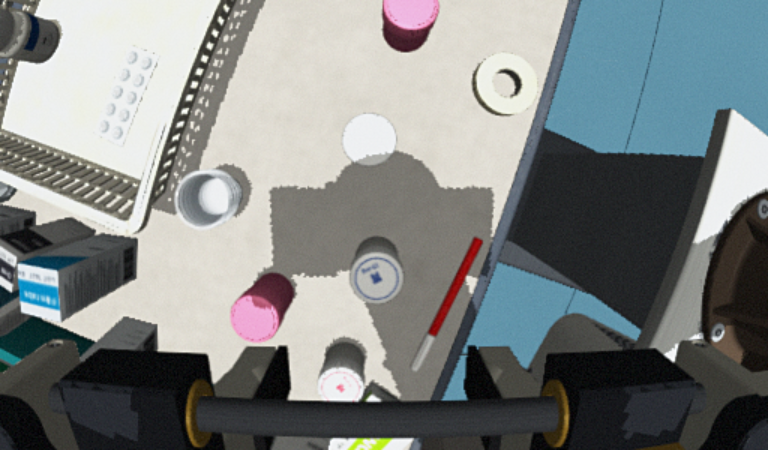

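The close crop shows the tall white jar at (376,275) with a blue logo and a lid circle of 39.2 mm. Its neighbours are a short white jar at (340,375), another at (370,137), and pink ones at (262,310) and (410,20). I'll grasp it by the lid and carry it.

```bash
python3 - <<'E'
from h import *
Rt=R(-162.7)
robot.goto([.4563,.115,.10],Rt); robot.servo_line([.4563,.115,.045],speed=.1)
f0=robot.read_force()
robot.move_gripper(0.); w=robot.read_grip_width(); print('w mm',w*88,robot.read_force(),f0)
assert w*88>30
robot.servo_line([.4563,.115,.15],speed=.12)
robot.goto([.4704,-.2056,.15],Rt); print(robot.read_grip_width()*88,robot.read_t(),robot.read_position(),robot.read_force())
i,d=robot.grab_frame("side"); s,_=robot.grab_frame("scene")
cv2.imwrite('pics/c1.png',np.hstack([cv2.resize(s[180:290,250:400,::-1],(400,293)),cv2.resize(i[120:384,:,::-1],(400,206),interpolation=cv2.INTER_AREA).repeat(1,0) if 0 else cv2.resize(i[:,:,::-1],(400,293))]))
E
```

```text
w mm 38.89831525204977 [-0.08188489  0.19064042  2.94717261] [-0.22758861 -0.03013422 -0.90345192]
39.052725568310464 9.0333 [ 0.47056211 -0.20500085  0.14981765] [-0.04151866  0.47523313 -0.40441562]
```

View pics/c1.png

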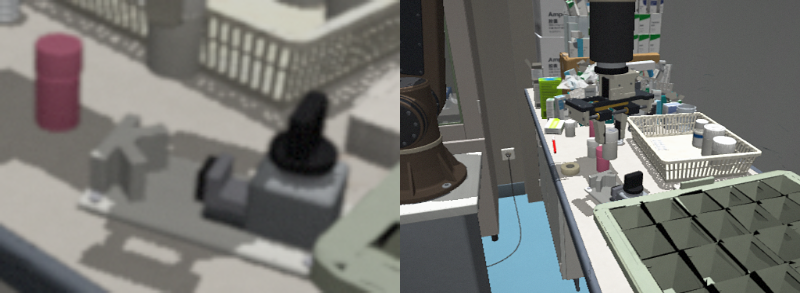

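The jar is held at 39 mm width, over the V-block and clear of it. I'll lower it, watching the force.

```bash
python3 - <<'E'
from h import *
p=np.array([.4704,-.2056])
robot.servo_line([*p,.060],speed=.08); robot.dwell(.3); f0=np.array(robot.read_force())
for z in np.arange(.057,.0490,-.001):
    robot.servo_line([*p,z],speed=.03); robot.dwell(.1); f=np.array(robot.read_force())-f0
    print(round(z,4),f.round(1),robot.read_position().round(4) if hasattr(robot.read_position(),'round') else robot.read_position())
    if f[2]>3: break
robot.move_gripper(.75); robot.dwell(.2)
print(robot.read_force(),robot.read_t())
robot.servo_line([*p,.16],speed=.12)
q=p-.0*p
i,d,P=wrist(); np.savez('pics/w3.npz',i=i,d=d,P=P)
m=(d>0)&(abs(P[...,2]-.081)<.006)&(np.hypot(P[...,0]-.47,P[...,1]+.204)<.05)
g=P[m]; print(len(g), cv2.minEnclosingCircle((g[:,:2]*1000).astype(np.float32)) if len(g) else 0,np.percentile(g[:,2],[5,50,95]) if len(g) else 0)
cv2.imwrite('pics/w3.png',cv2.resize(i[:,:,::-1],(640,480)))
E
```

```text
0.057 [-0.1 -1.   0. ] [ 0.4703 -0.2056  0.0569]
0.056 [0.3 0.3 0.5] [ 0.4704 -0.2056  0.056 ]
0.055 [ 0.  -0.2 -0.2] [ 0.4704 -0.2056  0.055 ]
0.054 [-0.1 -0.1  0.2] [ 0.4704 -0.2056  0.054 ]
0.053 [-0.5  0.5  1.7] [ 0.4706 -0.2056  0.0531]
0.052 [-2.6  1.2 10.2] [ 0.4709 -0.2057  0.0529]
[-0.51127527  0.79080395 -0.71287717] 13.7
1615 ((470.41351318359375, -204.88885498046875), 19.668968200683594) [0.07959209 0.08135424 0.08245478]
```

View pics/w3.png

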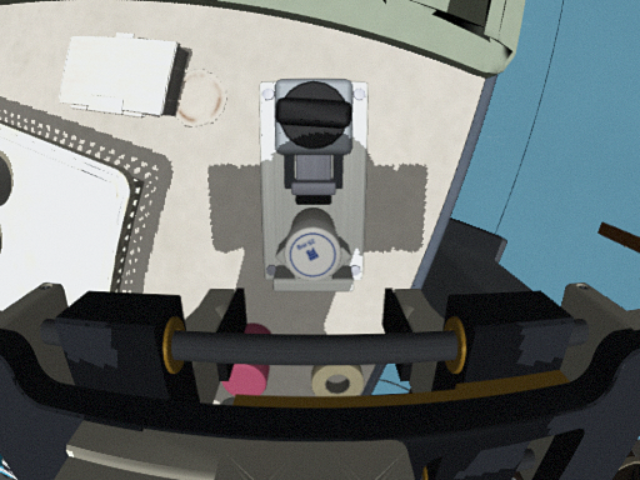

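The jar stands upright, let go at (0.470,-0.205), with its lid top at 81 mm and the jaw still clear of it. Next I'll re-measure the knob, grip it and start turning.

```bash
cat >> h.py <<'E'
def step(deg,wait=.25):
    q=np.array(robot.read_qpos(),float); q0=TGT[0] if TGT[0] is not None else q.copy()
    q0=q0.copy(); q0[5]-=deg; robot.movej(q0); TGT[0]=q0
    a=robot.read_ft_torque()[2]; robot.dwell(wait); b=robot.read_ft_torque()[2]
    return round(float(a),3),round(float(b),3)
TGT=[None]
E
python3 - <<'E'
from h import *
z=np.load('pics/w3.npz');P=z['P'];d=z['d']
m=(d>0)&(abs(P[...,2]-.1035)<.005)&(np.hypot(P[...,0]-.4975,P[...,1]+.2935)<.035)
q=P[m]; c,s,a=cv2.minAreaRect((q[:,:2]*1000).astype(np.float32)); print(c,s,a,np.median(q[:,2]))
if s[0]<s[1]: a-=90
a=((a+90)%180)-90; print('bar angle',a)
k=(np.array(c)/1000+[.4976,-.2935])/2; b=(a+13.6)/2; assert abs(a-13.6)<8 and np.hypot(*(np.array(c)/1000-k))<.004
print(k,b); Rt=R(b-90)
robot.move_gripper(.5)
robot.goto([*k,.16],Rt); robot.servo_line([*k,.074],speed=.1); robot.dwell(.3)
print('before',np.round(robot.read_ft_torque(),3),np.round(robot.read_force(),1),np.round(robot.read_qpos(),1))
robot.move_gripper(0.);robot.dwell(.3)
print('grip',robot.read_grip_width()*88,np.round(robot.read_ft_torque(),3),np.round(robot.read_force(),1),robot.read_t())
np.save('q0.npy',robot.read_qpos())
E
```

```text
(497.779296875, -293.8462829589844) (44.18114471435547, 16.280147552490234) 14.02688217163086 0.10375712543757508
bar angle 14.02688217163086
[ 0.49768965 -0.29367314] 13.81344108581543
before [-0.105  0.126 -0.028] [0.2 0.3 0. ] [-11.2  19.7 -22.7   0.  -47.5 115. ]
grip 15.642840844154867 [ 0.093  0.127 -0.045] [1.1 1.5 0.5] 19.0917
```

Both views agree on the knob, and it is gripped at 15.6 mm. Now for coarse turns through the free travel.

```bash
python3 - <<'E'
from h import *
q0=np.load('q0.npy');TGT[0]=np.array(q0)
for s in(6,8,8,8,8,6):
    r=step(s,.15); print(round(q0[5]-robot.read_qpos()[5],1),r,np.round(robot.read_force(),1),round(robot.read_t(),2))
    if r[1]>.28: break
np.save('tgt.npy',TGT[0])
E
```

```text
5.9 (-0.096, -0.117) [-0.   0.8  0.3] 19.49
13.8 (-0.249, -0.13) [0.1 1.6 0.8] 19.9
21.8 (-0.175, -0.107) [-0.7  1.   1.2] 20.31
29.8 (-0.221, -0.117) [-0.   1.6  0.7] 20.72
37.8 (-0.164, -0.096) [0.  2.5 1.7] 21.12
43.8 (-0.069, 0.059) [1.  3.6 1. ] 21.52
```

```bash
python3 - <<'E'
from h import *
TGT[0]=np.load('tgt.npy')
print(np.round(robot.read_ft_torque(),3),np.round(robot.read_effort(),2),robot.read_grip_width()*88,np.round(robot.read_position(),4),np.round(robot.read_tcp_rot(),3).tolist())
for s in(3,3):
    r=step(s,.3); print(round(np.load('q0.npy')[5]-robot.read_qpos()[5],1),r,np.round(robot.read_ft_torque(),3),np.round(robot.read_force(),1),np.round(robot.read_effort(),2)[5],round(robot.read_t(),2),robot.read_grip_width()*88)
np.save('tgt.npy',TGT[0])
i,d=robot.grab_frame("scene"); cv2.imwrite('pics/s2.png',cv2.resize(i[190:290,260:420,::-1],(800,500)))
E
```

```text
[1.094 0.038 0.059] [-1.560e+00 -5.043e+01  2.296e+01  6.160e+00  2.000e-01  4.000e-02] 16.035956455759916 [ 0.4977 -0.2936  0.074 ] [[0.866, -0.5, 0.0], [-0.5, -0.866, 0.0], [-0.0, -0.0, -1.0]]
47.0 (0.194, 0.249) [ 1.255 -0.05   0.249] [-0.2  3.9  1.1] -0.2 22.07 15.656485556529201
50.0 (0.09, 0.162) [ 1.45  -0.084  0.162] [0.8 4.3 1.6] -0.12 22.62 15.77879011826466
```

View pics/s2.png

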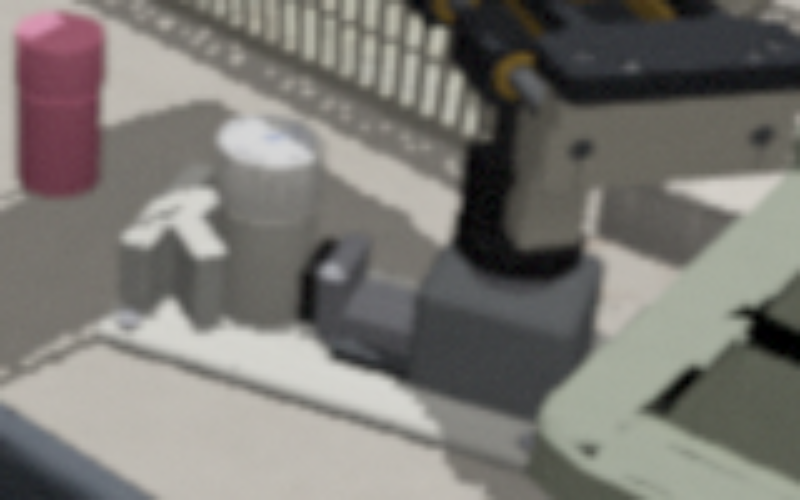

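The scene shows the knob gripped and the jaw now close to the jar. I'll measure jaw travel by depth, before against now, to confirm the knob follows.

```bash
cat >> h.py <<'E'
def clampmeas(d):
    P=cloud('scene',d).reshape(-1,3); a=np.radians(17.3);c=np.array([.4816,-.2414])
    s=((P[:,:2]-c)@[np.cos(a),np.sin(a)])*1e3;t=((P[:,:2]-c)@[-np.sin(a),np.cos(a)])*1e3;z=P[:,2]
    j=(z>.039)&(z<.047)&(abs(s)<18)&(t>-24)&(t<26)
    l=(z>.062)&(z<.085)&(abs(s)<30)&(t>10)&(t<75)
    return 'jaw top t',np.percentile(t[j],[5,50,95]).round(1),j.sum(),'lid t',(np.percentile(t[l],[1,99]).round(1) if l.sum()>5 else None),'s',(np.percentile(s[l],[1,99]).round(1) if l.sum()>5 else None)
E
python3 - <<'E'
from h import *
print(clampmeas(np.load('pics/scene0.npz')['d']))
i,d=robot.grab_frame("scene"); print(clampmeas(d)); print(robot.read_ft_torque(),robot.read_t())
E
```

```text
('jaw top t', array([-5.9, -1.8,  2.4]), np.int64(52), 'lid t', None, 's', None)
('jaw top t', array([ 1.3,  7.2, 23.8]), np.int64(75), 'lid t', array([18. , 54.1]), 's', array([-19.6,  16.1]))
[ 1.46482417 -0.12110275  0.11422946] 22.725
```

The jaw advanced 7.2 mm, matching 50° at 8 mm/rad, so the direction is right and the knob follows. I'll continue in fine steps.

```bash
cat > turn.py <<'E'
from h import *
import sys
TGT[0]=np.load('tgt.npy')
for s in map(float,sys.argv[1:]):
    a,b=step(s,.25); print(round(np.load('q0.npy')[5]-robot.read_qpos()[5],1),a,b,np.round(robot.read_ft_torque()[2],3),'eff',np.round(robot.read_effort()[5],3),np.round(robot.read_force(),1),round(robot.read_t(),2))
    np.save('tgt.npy',TGT[0])
    if b>.24: break
E
python3 turn.py 3 3 3 3 3 3 3
```

```text
53.0 0.01 0.119 0.119 eff -0.108 [0.7 3.5 0.8] 23.23
56.0 0.065 0.105 0.105 eff -0.116 [1.5 4.4 1. ] 23.73
59.0 0.066 0.181 0.181 eff -0.116 [1.5 4.7 0.4] 24.23
62.0 0.101 0.136 0.136 eff -0.116 [0.9 4.7 0.9] 24.73
64.9 0.085 0.173 0.173 eff -0.113 [2.  4.2 0.1] 25.23
67.9 0.183 0.141 0.141 eff -0.127 [2.1 4.4 0.9] 25.73
70.9 0.087 0.155 0.155 eff -0.14 [2.4 3.8 0.8] 26.23
```

```bash
cat > turn.py <<'E'
from h import *
import sys
q6=np.load('q0.npy')[5];tgt=np.load('tgt.npy')
for s in map(float,sys.argv[1:]):
    tgt[5]-=s; robot.movej(tgt); np.save('tgt.npy',tgt)
    m=[robot.read_effort()[5]]; T=[]
    for _ in range(6): robot.dwell(.05); T.append((robot.read_ft_torque()[2],-robot.read_effort()[5]))
    T=np.array(T)
    print(round(q6-robot.read_qpos()[5],1),'end',round(-m[0],3),'tz',T[:,0].mean().round(3),'eff',T.mean(0)[1].round(3),np.round(robot.read_force()[:2],1),round(robot.read_t(),2))
    if T.mean(0)[1]>.22: break
E
python3 turn.py 3 3 3 3 3 3
```

```text
73.9 end 0.351 tz 0.144 eff 0.165 [2.  4.2] 26.77
76.9 end 0.368 tz 0.151 eff 0.182 [1.9 3.8] 27.32
79.9 end 0.385 tz 0.19 eff 0.199 [1.4 5.6] 27.88
82.9 end 0.403 tz 0.225 eff 0.217 [0.8 4.6] 28.43
85.9 end 0.428 tz 0.236 eff 0.241 [1.9 5.6] 28.98
```

Clean signal: torque is rising at 0.32 N m/rad, so the click is expected near 98°. I'll take 2° steps and stop at the drop.

```bash
sed -i 's/^    if T.mean.*/    if prev is not None and -m[0]<prev-.012: print("DROP"); break\n    prev=-m[0]/; s/^tgt=/&/; s/^import sys/import sys; prev=None/' turn.py
python3 turn.py 2 2 2 2 1.5 1.5 1.5 1.5 1.5 1.5 1.5
```

```text
87.9 end 0.431 tz 0.291 eff 0.317 [1.7 4.9] 29.52
89.9 end 0.43 tz 0.315 eff 0.316 [1.  5.2] 30.07
91.9 end 0.43 tz 0.337 eff 0.316 [1.4 4.5] 30.62
93.9 end 0.425 tz 0.321 eff 0.311 [0.7 4.9] 31.18
95.4 end 0.423 tz 0.335 eff 0.328 [1.3 6. ] 31.73
96.9 end 0.395 tz 0.323 eff 0.302 [0.8 5.3] 32.27
DROP
```

```bash
python3 turn.py 1.5 1.5
```

```text
98.4 end 0.355 tz 0.272 eff 0.264 [2.2 4.9] 32.83
99.9 end 0.315 tz 0.214 eff 0.224 [1.5 4.6] 33.38
DROP
```

The torque is falling steeply, so the clutch has clicked. I'll stop, let go, retreat and check.

```bash
python3 - <<'E'
from h import *
robot.move_gripper(.5); robot.dwell(.2); print(robot.read_grip_width(),np.round(robot.read_force(),1))
p=np.array(robot.read_position()); robot.servo_line([p[0],p[1],.20],speed=.12)
robot.goto([.47,-.24,.24],R(-162.7))
i,d,P=wrist(); cv2.imwrite('pics/w4.png',cv2.resize(i[:,:,::-1],(640,480)))
m=(d>0)&(abs(P[...,2]-.081)<.006)&(np.hypot(P[...,0]-.47,P[...,1]+.204)<.04)
g=P[m]; (c,r)=cv2.minEnclosingCircle((g[:,:2]*1000).astype(np.float32)); a=np.radians(17.3)
e=np.array(c)-[481.6,-241.4]; print('lid',np.round(c,1),r,np.percentile(g[:,2],[5,50,95]).round(4),'clamp s,t',e@[np.cos(a),np.sin(a)],e@[-np.sin(a),np.cos(a)])
robot.dwell(.3); s,d=robot.grab_frame("scene"); print(clampmeas(d),robot.read_t())
for n,(x,y) in dict(A=(.457,.215),C=(.49,.021)).items():
    Q=cloud('scene',d).reshape(-1,3);k=(np.hypot(Q[:,0]-x,Q[:,1]-y)<.04)&(abs(Q[:,2]-.056)<.007);print(n,((Q[k].min(0)+Q[k].max(0))/2).round(3))
E
```

```text
0.49689941039928187 [ 0.2 -0.3  0. ]
lid [ 469.8 -203.4] 19.631832122802734 [0.0796 0.0814 0.0826] clamp s,t 0.06467182363024528 39.730193397788
('jaw top t', array([ 7.2, 12.3, 24.4]), np.int64(68), 'lid t', array([19.6, 55.9]), 's', array([-19.1,  16.7])) 36.2667
A [0.456 0.215 0.053]
C [0.49  0.021 0.055]
```

View pics/w4.png

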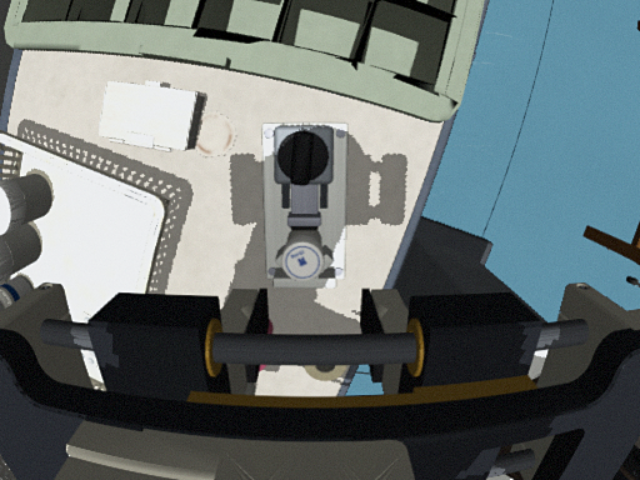

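The jaw is against the jar, which is centred in the V and upright. The knob has turned about a quarter turn, the gripper is clear, and the short jars are unmoved.

```bash
python3 -c "
from rig import robot
print(robot.job_done(),robot.read_t())"
```

```text
the job is handed in; nothing more can be done
the job is handed in; nothing more can be done
```

The tall white jar is clamped upright in the V-block, and the job was handed in at about 36 s; no verdict came back. I carried the jar by its lid, set it about 2–3 mm short of home and let go. Then I turned the knob clockwise about 100° in one grip until the clutch clicked, and released it.

**Click:** while the jaw pressed the jar, torque rose at about 0.32 N m/rad. The pause torque reached 0.33 N m and then fell steadily to 0.22 N m. I stopped about 0.08 rad into that drop.

**Final checks:**
- **Jar:** the lid's top is level at 81 mm, and the jar is centred in the V to within 0.1 mm sideways.
- **Jaw:** its pad is against the jar.
- **Short jars:** both are still within about 1 mm of where they started.
- **Gripper:** it is clear of everything.

**Disagreements:**
- The final jar axis measured 39.7 mm along the clamp, against my earlier estimate of 41 mm for its home position. That is within calibration error.
- Early torque readings had an odd sign and were noisy, so I used the joint 6 effort to find the click.
- The clamp force itself could not be measured directly.

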